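# Index the banding wheel to the next hole

## Robot

A 6-joint arm with a two-finger parallel gripper is mounted at the origin on the work surface. World frame = base frame: x ahead of the robot, y to its left, z up, the work surface at z = 0. Lengths are in mm, angles in rad, forces in N, time in s.
With the tool pointing down it reaches from about 275 to 750 mm from the base axis. Payload 10.2 kg.
Tool frame: the origin (TCP) lies between the finger pads; the fingertips stand 11 mm ahead of it and the grasp point (between the pads) lies 8 mm behind it; z points along the fingers, y is the line along which they close (so a half turn about z gives the same grasp; the last joint's range is limited). The gripper opens to 85 mm and grips with 20 to 120 N. Pads are 22 mm wide; open, the fingers measure 114 mm over their backs; the gripper's body (76 mm by 85 mm) begins 54 mm behind the grasp point. The pads swing forward as they close: fully open they stand 13 mm farther back than shut.
Start: joints at [-1.482, 0.313, 1.498, -0, 1.331, -0.223], TCP at [161.043, -499.696, 242.294] pointing down, gripper open.
Joint ranges: [-2.94, 2.94], [-0.97, 2.17], [0.19, 2.56], [-1.23, 4.37], [0.02, 3.11], [-2.88, 2.88]. Speed limits (rad/s): [2.39, 2.39, 3.01, 3.14, 3.14, 3.14].

## Interface

Orientations are given as a unit quaternion [w, x, y, z].
In Python, from rig import sense, eyes, finish_job gives the robot as it stands.
- The arm moves only by the shell command python3 -m jog 'ROWS' [FORCE]. ROWS is JSON, a list of rows, each a list of 7 numbers: the shift along the tool's x, y, z in m, then the turn, a rotation vector about the tool's x, y, z in rad, then the finger opening in m, from 0 to 0.0854. In form: [[dx, dy, dz, rx, ry, rz, gripper], ...]. A call has 1 to 5 rows; each row shifts and turns the commanded pose from where the row before left it, along the tool's axes as they then stand; what a row does not reach is not made up. A row lasts 1/10 s, in which the tool goes at most 50 mm and 8.59 degrees, less where a joint would pass 70% of its speed; a pose out of reach is approached as far as the arm can. A call is refused whole if a number of a shift passes 0.05 or a number of a turn 0.15, either way. A call with a gripper value outside its range is refused whole. The fingers move at their own pace and stop on an object; FORCE is the grip in N (left out, the last holds). Time passes only in rows, so rows that do not move let the fingers close. It gives the time, the measured TCP pose, the force, the opening and the grip force at its end, in the units of the state.
- sense(): the state, without advancing time (a new reading comes with each control period).
- eyes.capture(name): name is "side" or "top" or "wrist"; returns the picture (400x640x3 uint8, red, green, blue); there is no depth.
- eyes.calibration(name): a dict with "fx", "fy", "cx", "cy" (pixels), "cam_to_world" (4x4, takes a point from camera to world coordinates); the wrist camera has in their place "mount" (4x4, takes a point from camera to tool coordinates, whose origin is the TCP and whose axes are the flange's). Camera axes: x right, y down, z forward; pixel columns grow to the right and rows downward; lengths in mm; the calibration is good to about 2 mm. A picture is of the moment at which its call begins: read the wrist's pose just before it. calibration takes no time and is no camera call.
- finish_job(): hands the job in; it is judged then, once.
The state is a dict: "time_s": time; "joints": joint angles; "dq": joint speeds; "tau": joint torques, N m; "eef_pos": TCP position; "ee_rot": TCP orientation; "force": force on the tool from outside, world axes, zero at the start; "wrist_torque": the same for the moment, N m; "grip_width": opening from 0.0 (shut) to 1.0 (fully open); "grip_force": force on a finger pad.
Only numpy, scipy, OpenCV 4.12 (cv2) and the standard library are available. Lean on these libraries where they do the work, as an engineer would, in place of code of your own. Each camera call takes 0.05 s, during which the arm holds its last target. There are 200 camera calls.

## Task

On the potter's indexing wheel, press the black plunger button in and turn the wheel clockwise, seen from above, to the next hole of the index plate; let the plunger spring back up so that its pin locks the wheel in that hole. Take it straight to that hole, neither back the other way nor past it, do not touch or shift the soft dish that rides on the wheel, and leave everything else on the bench where it is.

Things in the scene. Friction and masses are not known exactly. Their poses are not given: they have to be found in the camera images.
- stand: cast foot and index plate of the wheel, bolted to the bench; origin on the wheel's vertical axis at bench height; its x axis points from the wheel's axis towards the hole in which the pin sits at the start. The index plate is a horizontal aluminium disc, 242 mm across, face 66 mm above the bench, 6 mm thick, with 12 round holes 11 mm wide every 30 degrees on a circle of 108 mm radius. The foot is 180 mm across and stays put
- head_axis (a point): centre of the top of the turning head: an aluminium disc 180 mm across above the index plate, its top 100 mm above the bench. An index arm fixed to the head reaches outwards over the plate; at its end, 136 mm from the axis, an upright steel sleeve 36 mm wide (top 91 mm above the bench, underside of the arm 78 mm) carries the plunger, and all of this turns with the head
- plunger_top (a point): centre of the flat top of the plunger's black mushroom button, 30 mm wide, 13 mm thick; 118 mm above the bench when up, 136 mm from the wheel's axis. It is pressed straight down and turns about the wheel's axis with the head. A hook below carries an upright tapered pin, 8 mm thick, 28 mm nearer the axis, which the spring lifts into a hole from beneath; seated, its end shows 2 mm above the plate
- start_hole (a point): mouth of the hole (on the plate's upper face) in which the pin sits at the start
- next_hole (a point): mouth of the hole that is next clockwise, seen from above, 30 degrees on from the start hole
- head (a joint): angle of the head with its arm and plunger, rad; 0 at the start hole, grows clockwise seen from above; 0.5236 at the next hole. Turns freely on its bearing (about 0.03 N m of friction, stays where it is left) unless the pin is in a hole; with the pin seated it has about 0.01 rad of play either way
- plunger (a joint): how far the plunger is pressed in, m: 0 fully up (pin seated), 0.013 the bottom of its travel. The pin is clear of the plate from 0.008 on; let go between holes, it rests against the plate's underside at 0.008 and springs up by itself when it comes within about 2 degrees of a hole. The spring takes 3 N at first, 5.4 N at 0.008, 7 N at the bottom; a fingertip that presses the button down also carries the wheel round by friction
- dish: soft, leather-hard clay dish with a crimped rim, 157 mm across the rim, 43 mm tall, 0.45 kg, loose in the middle of the head and turning with it; origin under its centre, on the head's top
- salt_pot: small straight clay cup, 64 mm wide, 45 mm tall, standing on the bench near the wheel; origin under its centre; to be left alone
- crimper: wooden crimping stick, 125 x 14 x 12 mm, lying on the bench near the wheel; origin under its middle, x along it; to be left alone
- rib: flat half-moon wooden rib, 85 x 42 x 7 mm, lying on the bench near the wheel; origin under its middle; to be left alone
- tagine: clay tagine, dish and conical lid in one, 148 mm wide, 161 mm tall, on the left of the bench; origin under its centre; to be left alone
- vase: clay vase, 78 mm wide, 173 mm tall, on the right of the bench; origin under its centre; to be left alone
- bowl: open clay bowl, 136 mm wide, 62 mm tall, on the right, near the robot; origin under its centre; to be left alone
- loop_tool: loop trimming tool, 155 x 22 x 12 mm, lying on the bench beyond the wheel; origin under its middle; to be left alone
There are look-alikes about, which are no part of the job. What is shaped like the dish but red is not meant.

How it is judged (in metres and radians):
On the way, in this order (a step that is already met when the one before it is completed fails the run):
1. the plunger is pressed in until its pin is out of the start hole (value of joint plunger above 0.007 m and value of joint head below 0.12 rad), for 0.05 s.
2. the wheel is turned clockwise away from the start hole (value of joint head above 0.2 rad), for 0.05 s.
At the end, for the whole second after the job is handed in: the head stands at the next hole (0.5236 rad, within 0.03 rad) and is still, the plunger is back up to within 2 mm so that its pin is locked in the hole, and the dish still sits flat on the head within 12 mm of its centre (value of joint head between 0.4936 and 0.5536 rad and value of joint plunger below 0.002 m and velocity of joint head between -0.02 and 0.02 rad/s and horizontal distance between dish and head_axis below 0.012 m and height (world z) of dish between 0.096 and 0.104 m and angle between dish's own z axis and vertical below 0.06 rad); the robot touches nothing.
It fails at once if the wheel is turned back the other way (more than 0.12 rad anticlockwise of the start hole) (value of joint head below -0.12 rad).
It fails at once if the wheel is carried well past the next hole (more than 0.17 rad beyond it) (value of joint head above 0.6936 rad).
It fails at once if the robot touches the dish (more than 1 N) (contact force between any of the fingers, the arm and dish above 1 N).
It fails at once if the dish is lifted or shoved (its origin moves more than 15 mm) (distance of dish from where it was at the start of the episode above 0.015 m).
It fails at once if something else on the bench is moved by more than 20 mm (distance of any of salt_pot, crimper, rib, tagine, vase, bowl, loop_tool from where it was at the start of the episode above 0.02 m).
It also fails if it takes over 32 s, if anything falls off the work surface, if the arm or the gripper's body presses on something with over 40 N, if the wrist force passes 120 N, or if a joint passes its speed limit or range.

## Working session

There is one attempt and no reset: what is moved stays moved. The work goes in short steps, Python scripts to look and compute and a shell command to move; the robot and the scene stay as the last step left them, time stands still between calls to the robot, and variables do not carry over. Pictures are saved under pics/ and viewed, at most 10 in all, crops included, and the job is handed in when it is done.

```bash
mkdir -p pics; cat > h.py <<'E'
import numpy as np, cv2
from rig import sense, eyes
def save(n,im): cv2.imwrite(f'pics/{n}.png',im[:,:,::-1])
def cast(name,px,z):
    c=eyes.calibration(name); T=np.array(c['cam_to_world'])
    d=T[:3,:3]@np.array([(px[0]-c['cx'])/c['fx'],(px[1]-c['cy'])/c['fy'],1]); o=T[:3,3]
    return o+d*(z-o[2])/d[2]
def proj(name,p):
    c=eyes.calibration(name); T=np.linalg.inv(np.array(c['cam_to_world'])); q=T[:3,:3]@np.array(p)+T[:3,3]
    return np.array([c['fx']*q[0]/q[2]+c['cx'],c['fy']*q[1]/q[2]+c['cy']])
E
python3 - <<'E'
from h import *
s=sense();print(s['time_s'],s['eef_pos'],s['ee_rot'],s['force'])
for n in('top','side'):
    save(n+'0',eyes.capture(n)); print(n,np.array(eyes.calibration(n)['cam_to_world']).round(2).tolist())
E
```

```text
0.0 [ 160.9870901  -499.47507478  241.7593602 ] [-5.98277856e-04  9.87875033e-01  1.55249993e-01  3.00553222e-05] [ 0.23576181  0.36478852 -0.18160362]
top [[-0.0, -0.98, 0.18, 255.54], [-1.0, 0.0, 0.0, -30.31], [-0.0, -0.18, -0.98, 1778.64], [0.0, 0.0, 0.0, 1.0]]
side [[-0.96, -0.18, 0.2, 258.89], [-0.27, 0.65, -0.71, 957.87], [-0.0, -0.74, -0.68, 1017.45], [0.0, 0.0, 0.0, 1.0]]
```

View pics/top0.png

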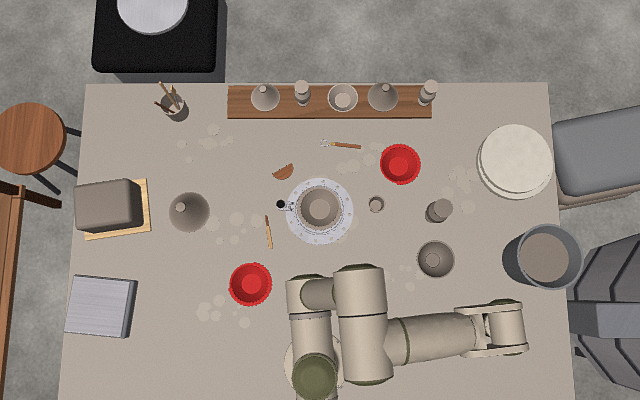

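View pics/side0.png

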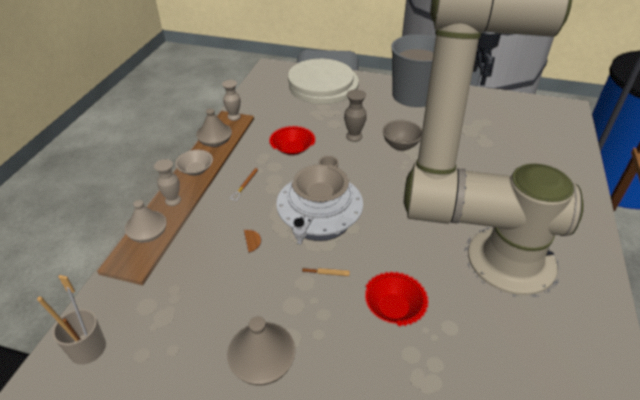

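The top view shows the grey-brown dish on the wheel at about (320,208), with the black button on the arm at (281,204). In the side view the button is at (299,222). Candidates for the dish are red ones at (400,164) and (250,284), which are decoys, and the clay one at (320,208), which is the real one. The only black button is at (281,204).

```bash
python3 - <<'E'
from h import *
ims={}
for n,(u,v),w in(('top',(281,204),14),('side',(299,222),14)):
    im=cv2.imread(f'pics/{n}0.png'); m=(im.max(2)<60).astype(np.uint8); 
    k,l,st,c=cv2.connectedComponentsWithStats(m)
    for i in range(1,k):
        if abs(c[i][0]-u)<w and abs(c[i][1]-v)<w: print(n,st[i],c[i],cast(n,c[i],114).round(1))
# plate: bluish bright pixels
for n,(u,v) in(('top',(320,210)),('side',(320,205))):
    im=cv2.imread(f'pics/{n}0.png').astype(int); b=im[:,:,0]-im[:,:,2]
    m=((b>5)&(im.max(2)>120)).astype(np.uint8); m[:, :u-60]=0;m[:,u+60:]=0;m[:v-50]=0;m[v+50:]=0
    cs,_=cv2.findContours(m,0,1); c=max(cs,key=cv2.contourArea); h=cv2.convexHull(c)
    w=np.array([cast(n,p[0],66)[:2] for p in h],np.float32); print(n,cv2.boundingRect(h),cv2.minEnclosingCircle(w), cv2.fitEllipse(w))
t=cv2.imread('pics/top0.png')[165:255,260:380]; s=cv2.imread('pics/side0.png')[150:250,260:380]
cv2.imwrite('pics/crop1.png',np.hstack([cv2.resize(t,(400,300),interpolation=2),cv2.resize(s,(360,300),interpolation=2)]))
E
```

```text
top [277 200   8   8  51] [280.33333333 203.54901961] [550.4 121.5 114. ]
top [292 203   1   1   1] [292. 203.] [552.2  80.9 114. ]
top [291 210   1   1   1] [291. 210.] [527.6  84.2 114. ]
side [295 218   9   9  59] [298.66101695 222.11864407] [548.2 124.5 114. ]Traceback (most recent call last):
  File "<stdin>", line 13, in <module>
cv2.error: OpenCV(4.12.0) /io/opencv/modules/imgproc/src/shapedescr.cpp:361: error: (-201:Incorrect size of input array) There should be at least 5 points to fit the ellipse in function 'fitEllipseNoDirect'
```

```bash
python3 - <<'E'
from h import *
for n,(u,v) in(('top',(320,210)),('side',(320,205))):
    im=cv2.imread(f'pics/{n}0.png').astype(int); b=im[:,:,0]-im[:,:,2]
    if n=='top': print(im[240,318],im[230,300],im[260,318])
    m=((b>-2)&(im.max(2)>140)).astype(np.uint8); m[:, :u-60]=0;m[:,u+60:]=0;m[:v-50]=0;m[v+50:]=0
    m=cv2.morphologyEx(m,cv2.MORPH_OPEN,np.ones((2,2)))
    h=cv2.convexHull(cv2.findNonZero(m))
    w=np.array([cast(n,p[0],66)[:2] for p in h],np.float32); print(n,cv2.boundingRect(h),cv2.minEnclosingCircle(w), cv2.fitEllipse(w))
t=cv2.imread('pics/top0.png')[165:255,260:380]; s=cv2.imread('pics/side0.png')[150:250,260:380]
cv2.imwrite('pics/crop1.png',np.hstack([cv2.resize(t,(400,300),interpolation=2),cv2.resize(s,(360,300),interpolation=2)]))
E
```

```text
[198 190 193] [183 181 181] [159 168 178]
top (280, 179, 74, 67) ((530.6065063476562, -4.173569202423096), 131.28074645996094) ((529.6827392578125, -11.242984771728516), (235.8999786376953, 254.17527770996094), 179.14117431640625)
side (278, 185, 85, 51) ((524.90771484375, 2.7961816787719727), 125.55420684814453) ((527.45263671875, -5.645320892333984), (236.02389526367188, 247.51878356933594), 176.0901336669922)
```

View pics/crop1.png

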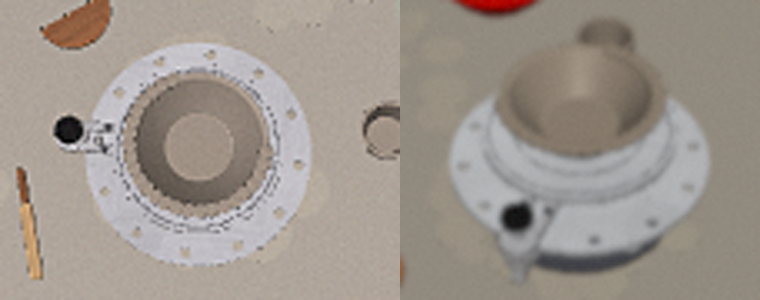

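The crop confirms the black button on its arm at crop (69,130), which is full image (281,204). The clay dish is in the middle. I'll fit the wheel axis from the visible holes.

```bash
python3 - <<'E'
from h import *
H=[(210,55),(259,73),(291,113),(298,163),(279,212),(237,244),(186,250),(138,232),(105,191),(119,92),(159,62)]
w=np.array([cast('top',(260+(x+.5)*.3-.5,165+(y+.5)*.3-.5),66)[:2] for x,y in H])
A=np.c_[2*w,np.ones(len(w))]; s=np.linalg.lstsq(A,(w**2).sum(1),rcond=None)[0]; c=s[:2]; print(c,np.sqrt(s[2]+c@c))
a=np.degrees(np.arctan2(*(w-c).T[::-1])); print((a%30).round(1))
b=np.array([549.5,123.]); print(np.linalg.norm(b-c),np.degrees(np.arctan2(*(b-c)[::-1])))
for n in ('top','side'): print(n, proj(n,[*c,66]))
E
```

```text
[534.77202958 -13.14383855] 107.48692299287472
[23.2 22.7 22.8 23.3 22.7 22.4 22.9 23.4 23.1 22.7 23.4]
136.93815351057253 83.82578255357048
top [319.17250884 210.12149315]
side [318.38824248 201.11556256]
```

The holes fit a circle of radius 107.5 mm, against the 108 mm given, centred at (534.8, -13.1), with the start hole at 83°. The button fits at 136 mm radius, so about (551, 122), and the target button position is (616.6, 95.5). I'll move over it with the gripper shut.

```bash
python3 -m jog '[[0.035,-0.0295,0,0,0,0,0],[0.035,-0.0295,0,0,0,0,0],[0.035,-0.0295,0,0,0,0,0],[0.035,-0.0295,0,0,0,0,0],[0.035,-0.0295,0,0,0,0,0]]' && python3 -m jog '[[0.035,-0.0295,0,0,0,0,0],[0.035,-0.0295,0,0,0,0,0],[0.035,-0.0295,0,0,0,0,0],[0.035,-0.0295,0,0,0,0,0],[0.035,-0.0295,0,0,0,0,0]]' && python3 -m jog '[[0.035,-0.0295,0,0,0,0,0],[0.035,-0.0295,0,0,0,0,0],[0.035,-0.0295,0,0,0,0,0],[0.035,-0.0295,0,0,0,0,0],[0.035,-0.0295,0,0,0,0,0]]' && python3 -m jog '[[0,0,0,0,0,0,0],[0,0,0,0,0,0,0],[0,0,0,0,0,0,0]]'
cat >> h.py <<'E'
def go(p):
    from scipy.spatial.transform import Rotation as R
    s=sense(); q=s['ee_rot']; r=R.from_quat([*q[1:],q[0]])
    print('t',s['time_s'],'pos',np.round(s['eef_pos'],1),'F',np.round(s['force'],2),'tool z',r.as_matrix()[:,2].round(3),'shift',(r.inv().apply(np.array(p)-s['eef_pos'])/1000).round(4))
E
python3 -c "
from h import *
go([551.4,121.9,180])"
```

```text
time_s: 0.6
eef_pos: [282.9, -303.8, 242.1]
ee_rot: [-0.0, 0.988, 0.155, -0.0]
force: [1.2, -1.2, 0.4]
grip_width: 0.145
grip_force: 0.0
time_s: 1.1
eef_pos: [404.2, -109.7, 242.3]
ee_rot: [0.0, 0.988, 0.155, 0.0]
force: [0.9, -1.0, 0.3]
grip_width: 0.001
grip_force: 0.0
time_s: 1.6
eef_pos: [525.6, 84.5, 242.0]
ee_rot: [0.0, 0.988, 0.155, -0.0]
force: [1.0, -1.4, -0.3]
grip_width: -0.002
grip_force: 0.0
time_s: 1.9
eef_pos: [524.6, 81.8, 242.2]
ee_rot: [0.0, 0.988, 0.155, -0.0]
force: [0.1, -0.0, 0.1]
grip_width: -0.0
grip_force: 0.0
t 1.9 pos [524.6  81.8 242.2] F [ 0.08 -0.    0.1 ] tool z [-0.001 -0.    -1.   ] shift [ 0.0378 -0.03    0.0621]
```

```bash
python3 -m jog '[[0.038,-0.03,0,0,0,0,0],[0,0,0.04,0,0,0,0],[0,0,0.02,0,0,0,0],[0,0,0,0,0,0,0],[0,0,0,0,0,0,0]]'
python3 - <<'E'
from h import *
go([551.4,121.9,140])
w=eyes.capture('wrist'); t=eyes.capture('top'); s=eyes.capture('side')
print(np.array(eyes.calibration('wrist')['mount']).round(2).tolist())
v=np.vstack([np.hstack([cv2.resize(w,(480,300)),cv2.resize(s[150:270,240:368],(320,300),interpolation=2)])]); save('near',v)
c=eyes.calibration('wrist'); T=np.linalg.inv(np.array(c['mount']))
m=(w.max(2)<60).astype(np.uint8)
k,l,st,ce=cv2.connectedComponentsWithStats(m)
for i in range(1,k):
  if st[i][4]>150: print(st[i],ce[i])
from scipy.spatial.transform import Rotation as R
S=sense(); q=S['ee_rot']; r=R.from_quat([*q[1:],q[0]])
for P in([551.4,121.9,118],[534.8,-13.1,100]):
  p=T[:3,:3]@r.inv().apply(np.array(P)-S['eef_pos'])+T[:3,3]; print(c['fx']*p[0]/p[2]+c['cx'],c['fy']*p[1]/p[2]+c['cy'])
E
```

```text
time_s: 2.4
eef_pos: [552.2, 121.8, 183.4]
ee_rot: [0.0, 0.988, 0.155, 0.0]
force: [-0.4, -0.9, 0.6]
grip_width: 0.0
grip_force: 0.0
t 2.4 pos [552.2 121.8 183.4] F [-0.38 -0.93  0.62] tool z [ 0.001 -0.    -1.   ] shift [-0.0007 -0.0003  0.0434]
[[0.0, -0.96, -0.26, 67.43], [1.0, 0.0, -0.0, 0.94], [0.0, -0.26, 0.96, -130.9], [0.0, 0.0, 0.0, 1.0]]
[    6   201   632   199 46472] [321.1531675  347.78617232]
319.53511257847407 227.2622404164537
502.4324349810287 298.7013737389742
```

View pics/near.png

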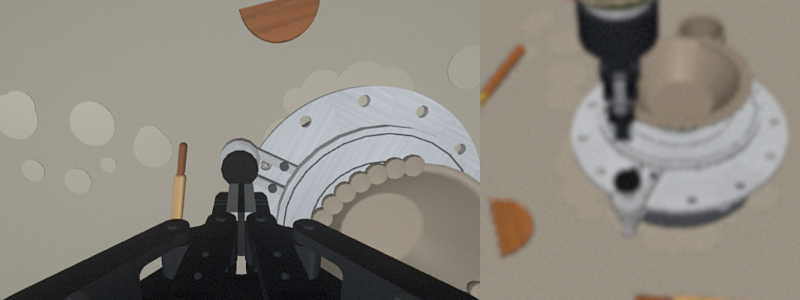

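The wrist view shows the button at wrist pixel (320,224), directly under the fingertips. I predicted (319.5,227), so the position is confirmed. Now I'll descend.

```bash
python3 -m jog '[[0,0,0.025,0,0,0,0],[0,0,0.02,0,0,0,0],[0,0,0,0,0,0,0],[0,0,0,0,0,0,0],[0,0,0,0,0,0,0]]'; python3 -m jog '[[0,0,0.004,0,0,0,0],[0,0,0.004,0,0,0,0],[0,0,0,0,0,0,0],[0,0,0,0,0,0,0]]';python3 -m jog '[[0,0,0.003,0,0,0,0],[0,0,0.003,0,0,0,0],[0,0,0,0,0,0,0],[0,0,0,0,0,0,0]]'
python3 -c "
from h import *
go([551.4,121.9,118])"
```

```text
time_s: 3.05
eef_pos: [552.7, 122.7, 138.9]
ee_rot: [0.0, 0.988, 0.155, 0.001]
force: [-0.8, -0.1, -0.6]
grip_width: -0.004
grip_force: 0.0
time_s: 3.45
eef_pos: [552.0, 122.7, 129.3]
ee_rot: [-0.0, 0.988, 0.155, -0.0]
force: [0.8, 0.3, 0.4]
grip_width: -0.0
grip_force: 0.0
time_s: 3.85
eef_pos: [552.1, 122.7, 123.5]
ee_rot: [0.0, 0.988, 0.155, 0.0]
force: [-0.5, 1.2, 3.4]
grip_width: -0.002
grip_force: 2.0
t 3.85 pos [552.1 122.7 123.5] F [-0.53  1.2   3.44] tool z [ 0.  0. -1.] shift [-0.0009  0.0006  0.0055]
```

```bash
python3 -m jog '[[0,0,0.003,0,0,0,0],[0,0,0.0025,0,0,0,0],[0,0,0,0,0,0,0],[0,0,0,0,0,0,0],[0,0,0,0,0,0,0]]'
python3 - <<'E'
from h import *
for i in range(4):
    go([551.4,121.9,118]); eyes.capture('side')
# arc in tool axes, 10 steps
from scipy.spatial.transform import Rotation as R
q=sense()['ee_rot']; r=R.from_quat([*q[1:],q[0]])
p=np.array(sense()['eef_pos'])[:2]; c=np.array([534.8,-13.1]); v=p-c; print(np.hypot(*v),np.degrees(np.arctan2(v[1],v[0])))
a=np.radians(np.linspace(83,53,11)); P=np.c_[136*np.cos(a),136*np.sin(a),0*a]
print((r.inv().apply(np.diff(P,axis=0))/1000).round(4))
E
```

```text
time_s: 4.35
eef_pos: [552.1, 122.7, 117.9]
ee_rot: [0.0, 0.988, 0.155, 0.0]
force: [-0.4, -1.3, 4.9]
grip_width: 0.002
grip_force: 2.8
t 4.35 pos [552.1 122.7 117.9] F [-0.36 -1.31  4.87] tool z [ 0.  0. -1.] shift [-0.0009  0.0006 -0.0001]
t 4.4 pos [552.1 122.7 117.9] F [-0.52 -0.28  5.78] tool z [ 0.  0. -1.] shift [-0.0009  0.0006 -0.0001]
t 4.45 pos [552.1 122.8 117.9] F [-0.77  0.93  5.99] tool z [ 0.  0. -1.] shift [-0.0009  0.0006 -0.0001]
t 4.5 pos [552.1 122.7 117.9] F [0.23 0.95 5.94] tool z [ 0.  0. -1.] shift [-0.0009  0.0006 -0.0001]
136.94070381995843 82.75575859043279
[[0.0064 0.0032 0.    ]
 [0.0062 0.0035 0.    ]
 [0.006  0.0038 0.    ]
 [0.0058 0.0041 0.    ]
 [0.0056 0.0044 0.    ]
 [0.0053 0.0047 0.    ]
 [0.0051 0.005  0.    ]
 [0.0048 0.0052 0.    ]
 [0.0045 0.0055 0.    ]
 [0.0042 0.0057 0.    ]]
```

```bash
python3 -m jog '[[0,0,0.001,0,0,0,0],[0.002,0.001,0,0,0,0,0],[0.003,0.0016,0,0,0,0,0],[0.0032,0.0017,0,0,0,0,0],[0.0032,0.0018,0,0,0,0,0]]'; python3 -m jog '[[0.0031,0.0018,0,0,0,0,0],[0.003,0.0019,0,0,0,0,0],[0.003,0.0019,0,0,0,0,0],[0.0029,0.0020,0,0,0,0,0],[0,0,0,0,0,0,0]]'
python3 - <<'E'
from h import *
go([616.6,95.5,117])
p=np.array(sense()['eef_pos'])[:2]; v=p-[534.8,-13.1]; print(np.hypot(*v),np.degrees(np.arctan2(v[1],v[0])))
t=eyes.capture('wrist'); s=eyes.capture('side')
save('mid',np.hstack([cv2.resize(t,(480,300)),cv2.resize(s[150:270,240:368],(320,300),interpolation=2)]))
E
```

```text
time_s: 5.05
eef_pos: [564.9, 120.4, 116.9]
ee_rot: [0.0, 0.988, 0.155, 0.0]
force: [-1.5, 0.1, 6.6]
grip_width: 0.0
grip_force: 3.0
time_s: 5.55
eef_pos: [578.9, 116.6, 116.9]
ee_rot: [0.0, 0.988, 0.155, 0.0]
force: [-0.6, -0.8, 6.1]
grip_width: -0.001
grip_force: 3.0
t 5.55 pos [578.9 116.6 116.9] F [-0.55 -0.78  6.13] tool z [ 0.001 -0.    -1.   ] shift [ 0.0295  0.0316 -0.0001]
136.93788535173098 71.22892339081054
```

View pics/mid.png

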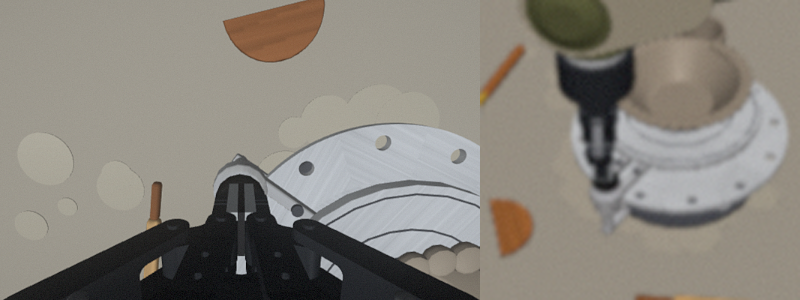

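The wheel follows the fingertip and stays pressed at about 11 mm. The head is at about 11.5°. I'll continue to 30°.

```bash
python3 -m jog '[[0.0028,0.0021,0,0,0,0,0],[0.0028,0.0022,0,0,0,0,0],[0.0027,0.0023,0,0,0,0,0],[0.0026,0.0024,0,0,0,0,0],[0.0026,0.0025,0,0,0,0,0]]'; python3 -m jog '[[0.0025,0.0025,0,0,0,0,0],[0.0025,0.0026,0,0,0,0,0],[0.0024,0.0026,0,0,0,0,0],[0.0023,0.0027,0,0,0,0,0],[0.0022,0.0028,0,0,0,0,0]]'; python3 -m jog '[[0.0021,0.0028,0,0,0,0,0],[0.0021,0.0028,0,0,0,0,0],[0.001,0.0012,0,0,0,0,0],[0,0,0,0,0,0,0],[0,0,0,0,0,0,0]]'
python3 - <<'E'
from h import *
go([617.7,96.0,117])
p=np.array(sense()['eef_pos'])[:2]; v=p-[534.8,-13.1]; print(np.hypot(*v),np.degrees(np.arctan2(v[1],v[0])))
t=eyes.capture('wrist'); s=eyes.capture('side')
save('at',np.hstack([cv2.resize(t,(480,300)),cv2.resize(s[150:270,240:368],(320,300),interpolation=2)]))
E
```

```text
time_s: 6.15
eef_pos: [595.0, 109.9, 116.9]
ee_rot: [0.0, 0.988, 0.155, 0.0]
force: [-0.4, 0.1, 6.0]
grip_width: 0.005
grip_force: 3.0
time_s: 6.65
eef_pos: [610.4, 101.1, 117.0]
ee_rot: [0.0, 0.988, 0.155, 0.0]
force: [-1.0, -0.2, 5.1]
grip_width: -0.0
grip_force: 3.0
time_s: 7.15
eef_pos: [617.4, 96.1, 116.9]
ee_rot: [0.0, 0.988, 0.155, 0.0]
force: [-0.5, -1.3, 5.7]
grip_width: -0.0
grip_force: 3.0
t 7.15 pos [617.4  96.1 116.9] F [-0.49 -1.29  5.65] tool z [ 0. -0. -1.] shift [ 0.0003  0.0002 -0.0001]
136.90377702369017 52.904948911840684
```

View pics/at.png

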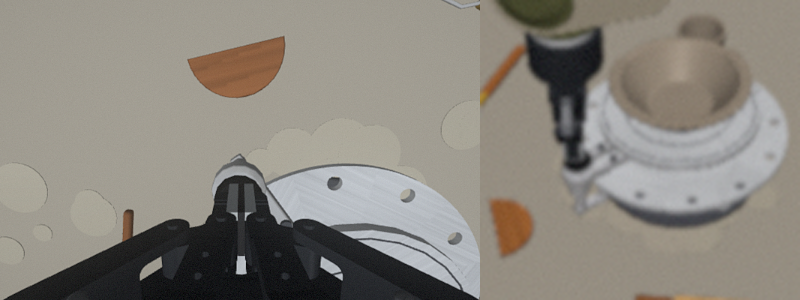

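The arm is at about 30°. I'll lift slowly so the spring seats the pin, and check that force persists up to z≈128.

```bash
python3 -m jog '[[0,0,-0.002,0,0,0,0],[0,0,-0.002,0,0,0,0],[0,0,-0.002,0,0,0,0],[0,0,0,0,0,0,0],[0,0,0,0,0,0,0]]'
python3 -c "
from h import *
for i in range(4): go([617.4,96.1,123]); eyes.capture('side')"; python3 -m jog '[[0,0,-0.001,0,0,0,0],[0,0,-0.001,0,0,0,0],[0,0,-0.001,0,0,0,0],[0,0,0,0,0,0,0],[0,0,0,0,0,0,0]]'
python3 -c "
from h import *
for i in range(4): go([617.4,96.1,123]); eyes.capture('side')"
```

```text
time_s: 7.75
eef_pos: [617.2, 96.2, 122.6]
ee_rot: [0.0, 0.988, 0.155, -0.0]
force: [0.5, -1.5, 4.9]
grip_width: 0.005
grip_force: 2.1
t 7.75 pos [617.2  96.2 122.6] F [ 0.52 -1.52  4.93] tool z [-0. -0. -1.] shift [ 0.0002  0.0002 -0.0004]
t 7.8 pos [617.2  96.2 122.6] F [-0.07 -0.92  3.56] tool z [-0. -0. -1.] shift [ 0.0002  0.0002 -0.0004]
t 7.85 pos [617.2  96.3 122.7] F [ 0.06 -1.6   3.71] tool z [-0. -0. -1.] shift [ 0.0002  0.0002 -0.0003]
t 7.9 pos [617.1  96.3 122.6] F [ 0.18 -1.79  3.96] tool z [-0. -0. -1.] shift [ 0.0002  0.0002 -0.0004]
time_s: 8.45
eef_pos: [617.2, 96.2, 125.7]
ee_rot: [-0.0, 0.988, 0.155, -0.0]
force: [-0.1, -1.0, 3.5]
grip_width: 0.003
grip_force: 1.7
t 8.45 pos [617.2  96.2 125.7] F [-0.08 -0.98  3.47] tool z [-0. -0. -1.] shift [0.0002 0.0002 0.0027]
t 8.5 pos [617.1  96.3 125.7] F [-1.34 -1.78  3.06] tool z [-0. -0. -1.] shift [0.0002 0.0002 0.0027]
t 8.55 pos [617.2  96.3 125.7] F [-0.52 -1.94  2.8 ] tool z [-0.  0. -1.] shift [0.0002 0.0002 0.0027]
t 8.6 pos [617.1  96.3 125.7] F [-0.73 -0.33  3.18] tool z [-0. -0. -1.] shift [0.0002 0.0002 0.0027]
```

Contact force holds at about 3 mm of depth, so the pin has entered the hole. I'll lift clear.

```bash
python3 -m jog '[[0,0,-0.002,0,0,0,0],[0,0,-0.004,0,0,0,0],[0,0,-0.03,0,0,0,0],[0,0,-0.04,0,0,0,0],[-0.03,0.03,-0.02,0,0,0,0]]'; python3 -m jog '[[0,-0.045,0,0,0,0,0],[0,-0.045,0,0,0,0,0],[0,-0.045,0,0,0,0,0],[0,-0.045,0,0,0,0,0],[0,0,0,0,0,0,0]]';
python3 - <<'E'
from h import *
t=eyes.capture('top'); s=eyes.capture('side')
save('end',np.hstack([cv2.resize(t[165:255,260:380],(400,300),interpolation=2),cv2.resize(s[150:250,260:380],(360,300),interpolation=2)]))
for n,im in(('top',t),('side',s)):
    m=(im.max(2)<60).astype(np.uint8); u,v=proj(n,[616.6,95.5,116])
    k,l,st,ce=cv2.connectedComponentsWithStats(m)
    for i in range(1,k):
        if np.hypot(*(ce[i]-[u,v]))<12 and st[i][4]>15:
            for z in (114,116): 
                w=cast(n,ce[i],z)[:2]-[534.8,-13.1]; print(n,st[i],ce[i],np.hypot(*w),np.degrees(np.arctan2(w[1],w[0])))
E
```

```text
time_s: 9.15
eef_pos: [599.0, 60.8, 224.6]
ee_rot: [-0.0, 0.988, 0.157, 0.002]
force: [1.3, -1.4, -0.0]
grip_width: -0.001
grip_force: 0.0
time_s: 9.65
eef_pos: [540.5, 234.3, 221.9]
ee_rot: [-0.001, 0.987, 0.158, -0.0]
force: [0.0, 0.1, -0.6]
grip_width: -0.002
grip_force: 0.0
top [284 182   8   8  51] [287.70588235 185.41176471] 135.80345261162518 53.876486285997274
top [284 182   8   8  51] [287.70588235 185.41176471] 135.42603765260984 53.98598985995974
```

View pics/end.png

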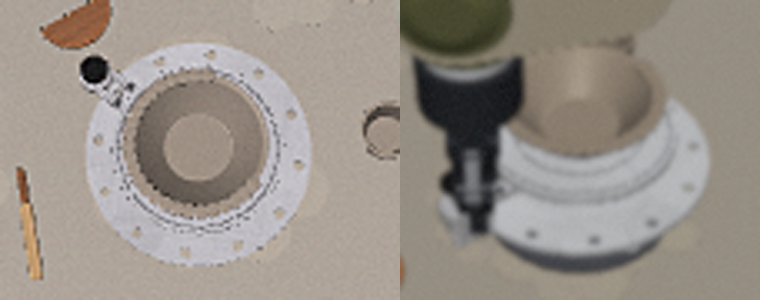

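The top view shows the button at (288,185), turned 29.95° from the start. The start hole is now open, the dish and bench items are unmoved, and the robot is clear.

```bash
python3 -c "
from rig import finish_job
print(finish_job())"
```

```text
the job is handed in; nothing more can be done
None
```

I turned the wheel clockwise to the next hole and let the plunger back up; the camera measured 29.95° of turn. The contact force while lifting showed the pin entering the hole. The dish looked unmoved, the robot was clear of everything, and the job is handed in; no verdict was returned.

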